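# Rock the angle gauge to its mark on a crowned stud

### The job

Pick up the pendulum angle gauge by its grip and set it about level and square across the top of the rounded crown of the stud offcut, dial facing either way. Then rock it on the crown until its swinging pointer settles on the small rider mark, and finish while still gripping it there, steady, resting on the crown without pressing hard. Do not tip the gauge over, and leave the other things on the bench where they are.

Things in the scene. Friction and masses are not known exactly. Their poses are not given: they have to be found in the camera images.
- gauge: The angle gauge, loose, about 0.36 kg, standing upright on the bench. Origin: centre of its flat underside; z up through the grip, y along the base, x square to the dial (the white dial with pointer is on the +x face). From the bottom: steel base bar 36 (x) x 110 (y) x 12 mm; aluminium housing 24 x 84 mm reaching up to z = 98 mm; a black square grip post 24 x 24 mm on top from z = 98 to 147 mm. It is level when its y axis is horizontal.
- grip (a point): Middle of the gauge's square grip post (24 x 24 mm), 125 mm above the underside; the place to pinch. Axes as the gauge.
- base (a point): Centre of the gauge's flat underside (same as the gauge's origin).
- pointer (a joint): Swing of the gauge's pendulum pointer about the gauge's +x axis (rad), pivot 92 mm above the underside; 0 when the gauge is level, positive when the tip lies toward the gauge's +y end. It always hangs plumb after about 1 s of swinging, so lowering the gauge's +y end by an angle makes it read plus that angle.
- mark (a joint): Where the rider mark stands on the scale, about the same pivot and in the same sense as the pointer (rad); between 0.15 and 0.30, differing from run to run; it stays put on the gauge. The pointer is on the mark when the two values agree.
- pointer_tip (a point): Tip of the pointer, 58 mm from its pivot.
- mark_tip (a point): Inner edge of the rider mark, a dark steel tab 6 mm wide and 11 mm long at the dial's lower rim; this point is 58 mm from the pivot, where the pointer's tip comes when it is on the mark.
- stud: Pine stud offcut screwed to the bench (does not move): a block 64 (x) x 160 (y) x 40 mm high with a half-round crown of radius 25 mm running along x over its middle; axis of the crown 40 mm above the bench, its top at 65 mm. Origin: centre of its underside, z up. The gauge goes on the crown with its base bar (gauge y) along the stud's y; let go there, it would fall over to a slope of about 0.42 rad. The wood is rigid: half a millimetre of push adds about 5 N.
- crown (a point): Middle of the top line of the stud's crown, 65 mm above the bench.
- offcut: Bystander: plain flat pine offcut 45 x 150 x 32 mm without a crown. Origin under its centre.
- battery: Bystander: tool battery 75 x 85 mm, 80 mm high. Origin under its centre.
- sander: Bystander: palm sander, 125 mm pad, 140 mm high, dust pipe reaching 180 mm along its +x. Origin under the pad's centre.
- discs: Bystander: stack of sanding discs, 125 mm across, 12 mm high. Origin under its centre.
- glue: Bystander: glue bottle 60 mm across, 160 mm high. Origin under its centre.
- clamp: Bystander: small bar clamp lying flat, about 100 x 230 mm, 18 mm high. Origin under its bar.
Mind the look-alikes: they are no part of the job. There is more than one size of the gauge; the job needs the larger. What is shaped like the stud but orange is not meant.

How it is judged:
By the outcome, as a careful person would: the job done as asked, in the order asked, and still so for the second after the job is handed in, while the arm keeps its last pose, push and grip.
It also fails if it takes over 53 s, if anything falls off the work surface, if the arm or the gripper's body presses on something with over 40 N, if the wrist force passes 120 N, or if a joint passes its speed limit or range.

### The arm

A 7-joint arm with a two-finger parallel gripper is mounted at the origin on the work surface. World frame = base frame: x ahead of the robot, y to its left, z up, the work surface at z = 0. Lengths are in m, angles in rad, forces in N, time in s.
With the tool pointing down it reaches from about 0.4 to 0.85 m from the base axis. Payload 10.4 kg.
Tool frame: the origin (TCP) lies at the very end of the fingers, on their centre line; the grasp point (between the pads) lies 19 mm behind it (manip.grip_point_offset is the distance from the TCP to the grasp point, in m); z points along the fingers, y is the line along which they close (so a half turn about z gives the same grasp; the last joint's range is limited). The gripper opens to 85 mm and grips with 20 to 120 N. Pads are 22 mm wide; open, the fingers measure 114 mm over their backs; the gripper's body (76 mm by 85 mm) begins 54 mm behind the grasp point. The pads swing forward as they close: fully open they stand 13 mm farther back than shut.
Start: joints at [1.108, 0.332, -0.065, 1.46, 0.022, 1.35, -0.088], TCP at [0.266, -0.566, 0.231] pointing down, gripper open.
Joint ranges: [-2.6, 2.6], [-0.5, 2.12], [-1.47, 1.34], [0.16, 2.42], [-1.27, 4.41], [0.06, 2.06], [-2.6, 2.6]. Speed limits (rad/s): [2.22, 2.22, 2.79, 2.79, 3.14, 3.14, 3.14].

### API

Orientations are given as a unit quaternion [x, y, z, w].
In Python, from workcell import manip gives the robot as it stands. The module is installed in compiled form; this text tells all that it offers.
- The arm moves only by the shell command python3 -m inch 'ROWS' [OPENING] [FORCE]. ROWS is JSON, a list of rows, each a list of 2 entries, a list of its own where there are three numbers: the shift along the tool's x, y, z each as a share of 0.08 m, from -1 to 1, then the turn, a rotation vector about the tool's x, y, z each as a share of 45 degrees, from -1 to 1. A call has exactly 10 rows; each row is the pose to reach, as a shift and turn from the pose commanded when the call began, along the tool's axes at that moment; what a row does not reach only later rows make up. A row lasts 1/10 s, in which the tool goes at most 50 mm and 8.59 degrees, less where a joint would pass 70% of its speed; a pose out of reach is approached as far as the arm can. A call with a number of a shift or a turn outside -1 to 1 is refused whole. A call with a gripper value outside its range is refused whole. OPENING is the opening, from 0 (shut) to 1 (fully open), set as the call begins (- or left out, the last holds). The fingers move at their own pace and stop on an object; FORCE is the grip in N (left out, the last holds). Time passes only in rows, so rows that repeat a pose let the fingers close, or fill a call up. It gives the time, the measured TCP pose, the force, the opening and the grip force at its end, in the units of the state.
- manip.get_obs(): the state, without advancing time (a new reading comes with each control period).
- manip.camera(name): name is "scene" or "top" or "wrist"; returns the picture (420x560x3 uint8, red, green, blue); there is no depth.
- manip.camera_params(name): a dict with "fov_y" (degrees; the focal length in pixels is half the picture's height over the tangent of half this angle, whatever the lens; pixels are square), "cx", "cy" (the principal point, pixels), "camera_from_world" (4x4, takes a point from world to camera coordinates); the wrist camera has in their place "T_tool_cam" (4x4, takes a point from camera to tool coordinates, whose origin is the TCP and whose axes are the flange's). Camera axes: x right, y up, looking along -z (the intrinsics and any distortion apply to the point x, -y, -z); pixel columns grow to the right and rows downward; lengths in m; the calibration is good to about 2 mm. A picture is of the moment at which its call begins: read the wrist's pose just before it. camera_params takes no time and is no camera call.
- manip.hand_in(): hands the job in; it is judged then, once.
The state is a dict: "clock": time; "joint_pos": joint angles; "joint_velocities": joint speeds; "tau": joint torques, N m; "position": TCP position; "ee_rot": TCP orientation; "ft_force": force on the tool from outside, world axes, zero at the start; "torque": the same for the moment, N m; "grip_width": opening from 0.0 (shut) to 1.0 (fully open); "grasp_force": force on a finger pad.
Only numpy, scipy, OpenCV 4.12 (cv2) and the standard library are available. Lean on these libraries where they do the work, as an engineer would, in place of code of your own. Each camera call takes 0.05 s, during which the arm holds its last target. There are 200 camera calls.

## Working session

There is one attempt and no reset: what is moved stays moved. The work goes in short steps, Python scripts to look and compute and a shell command to move; the robot and the scene stay as the last step left them, time stands still between calls to the robot, and variables do not carry over. Pictures are saved under pics/ and viewed, at most 10 in all, crops included, and the job is handed in when it is done.

```bash
mkdir -p pics; python3 - <<'E'
from workcell import manip
import cv2,numpy as np
o=manip.get_obs()
print({k:np.round(v,3).tolist() for k,v in o.items()})
for n in("scene","top"):
    cv2.imwrite(f"pics/{n}0.png",manip.camera(n)[:,:,::-1]);p=manip.camera_params(n);print(n,{k:(np.round(v,4).tolist() if not isinstance(v,str) else v) for k,v in p.items()})
p=manip.camera_params("wrist");print({k:(np.round(v,4).tolist() if not isinstance(v,str) else v) for k,v in p.items()})
E
```

```text
{'clock': 0.0, 'joint_pos': [1.108, 0.333, -0.065, 1.461, 0.022, 1.35, -0.089], 'joint_velocities': [-0.001, 0.002, -0.0, -0.001, 0.001, 0.001, -0.001], 'tau': [-0.001, -62.544, 0.049, -39.16, 0.016, 0.01, -0.0], 'position': [0.266, -0.565, 0.231], 'ee_rot': [0.976, 0.218, -0.0, -0.001], 'ft_force': [-0.08, 0.413, 0.461], 'torque': [-0.022, 0.003, 0.016], 'grasp_force': 0.0, 'grip_width': 1.004}
scene {'fov_y': 43.2654, 'cx': 273.7515, 'cy': 208.2256, 'camera_from_world': [[0.4172, 0.9087, 0.0169, -0.2326], [-0.6032, 0.2629, 0.753, 0.2626], [0.6798, -0.3244, 0.6578, -1.8527], [0.0, 0.0, 0.0, 1.0]]}
top {'fov_y': 57.4495, 'cx': 275.6835, 'cy': 210.342, 'camera_from_world': [[-0.0296, -0.9994, -0.0151, 0.0212], [0.9873, -0.0316, 0.1557, -0.5681], [-0.1561, -0.0103, 0.9877, -1.1303], [0.0, 0.0, 0.0, 1.0]]}
{'fov_y': 68.0636, 'cx': 274.6012, 'cy': 206.4228, 'T_tool_cam': [[-0.0004, 0.9575, 0.2885, 0.0721], [1.0, 0.0002, 0.0008, -0.0003], [0.0007, 0.2885, -0.9575, -0.1421], [0.0, 0.0, 0.0, 1.0]]}
```

View pics/scene0.png

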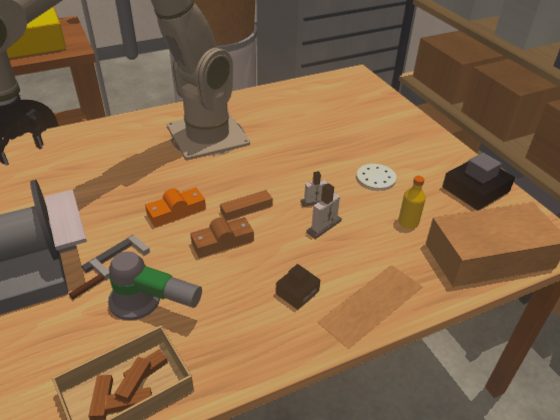

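View pics/top0.png

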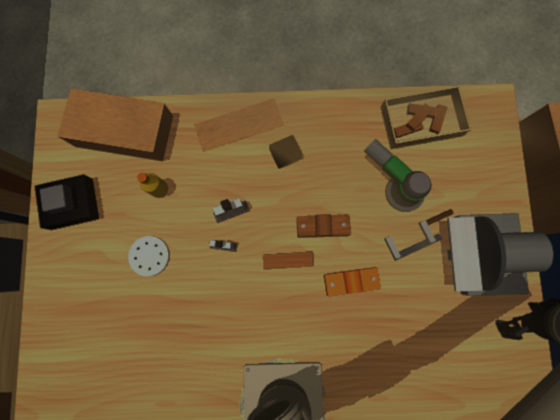

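The scene picture shows two gauges and two crowned studs. The candidates in the top view are:
- **Gauge:** the one at (231,207) is larger than the one at (222,245), so it is the one meant.
- **Stud:** the one at (323,225) is pine brown. The one at (352,282) is orange, so it is the look-alike.

I'll confirm both in one enlarged crop.

```bash
cat > h.py <<'E'
from workcell import manip
import cv2,numpy as np
from scipy.spatial.transform import Rotation as R
def cam(n,obs=None):
    p=manip.camera_params(n)
    if n=="wrist":
        o=obs or manip.get_obs();T=np.eye(4);T[:3,:3]=R.from_quat(o["ee_rot"]).as_matrix();T[:3,3]=o["position"]
        wc=T@np.array(p["T_tool_cam"])
    else: wc=np.linalg.inv(np.array(p["camera_from_world"]))
    return wc,210/np.tan(np.radians(p["fov_y"]/2)),p["cx"],p["cy"]
def ray(c,u,v):
    wc,f,cx,cy=c;return wc[:3,3],wc[:3,:3]@np.array([(u-cx)/f,-(v-cy)/f,-1])
def at(c,u,v,z):
    o,d=ray(c,u,v);return o+d*(z-o[2])/d[2]
def pix(c,P):
    wc,f,cx,cy=c;q=wc[:3,:3].T@(np.array(P)-wc[:3,3]);return cx-f*q[0]/q[2],cy+f*q[1]/q[2]
E
python3 - <<'E'
from h import *
a=cv2.imread("pics/top0.png")[180:305,200:390];a=cv2.resize(a,None,fx=4,fy=4,interpolation=cv2.INTER_CUBIC);a=cv2.convertScaleAbs(a,alpha=1.5)
cv2.imwrite("pics/crop.png",a)
E
```

```text
(no output)
```

View pics/crop.png

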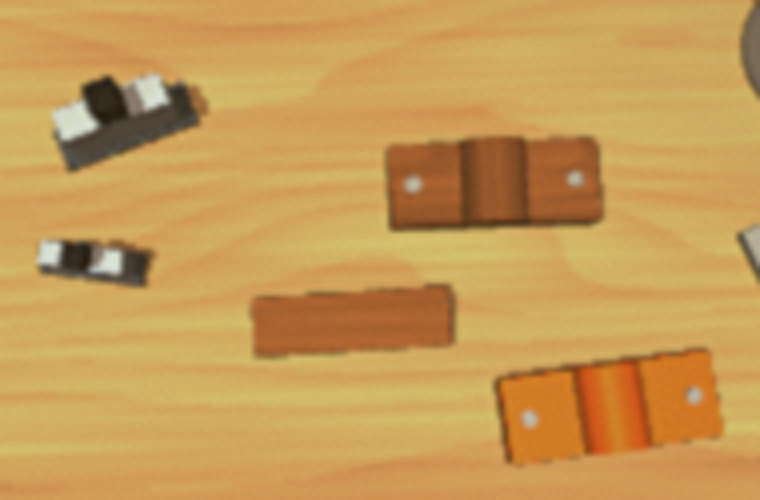

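The crop shows the large gauge at crop (104,98), with its base along (66,165)–(198,120). The brown crowned stud has its crown at crop (494,182) and screws at (413,184) and (576,179). The orange one at (610,405) and the small gauge at (90,262) are the look-alikes.

```bash
python3 - <<'E'
from h import *
c=cam("top")
f=lambda x,y,z:at(c,200+(x+.5)/4-.5,180+(y+.5)/4-.5,z)
ang=lambda a,b:np.degrees(np.arctan2(*(b-a)[[1,0]]))
g=f(104,98,.147);print("grip",g)
print("base centre-ish",f(66,165,.01),f(198,120,.01),ang(f(66,165,.01),f(198,120,.01)),"housing",ang(f(74,122,.098),f(152,92,.098)))
print("crown",f(494,182,.065),"screws",f(413,184,.04),f(576,179,.04),ang(f(413,184,.04),f(576,179,.04)))
o=manip.get_obs();print(R.from_quat(o["ee_rot"]).as_matrix().round(3))
E
```

```text
grip [0.57449104 0.14261538 0.147     ]
base centre-ish [0.54639012 0.19265409 0.01      ] [0.57895584 0.08790405 0.01      ] -72.73006340131172 housing -70.40964480854885
crown [ 0.51603452 -0.13695507  0.065     ] screws [ 0.51931043 -0.07795296  0.04      ] [ 0.51924475 -0.20232536  0.04      ] -90.03025853436544
[[ 0.905  0.426 -0.001]
 [ 0.426 -0.905  0.001]
 [-0.    -0.001 -1.   ]]
```

```bash
python3 - <<'E'
from h import *
a=cv2.imread("pics/scene0.png")[160:245,280:360];cv2.imwrite("pics/crop2.png",cv2.resize(a,None,fx=7,fy=7,interpolation=cv2.INTER_CUBIC))
E
```

```text
(no output)
```

View pics/crop2.png

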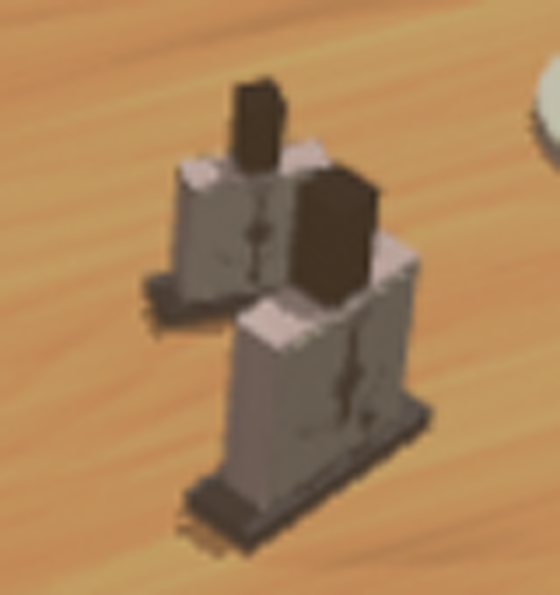

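The dial and pointer face world +x, and the rider mark is at crop (368,415), on the world +y side. I'm moving towards the gauge now.

```bash
python3 -m inch '[[[0.1,-0.09,0],[0,0,0]],[[0.2,-0.18,0],[0,0,0]],[[0.3,-0.27,0],[0,0,0]],[[0.4,-0.36,0],[0,0,0]],[[0.5,-0.45,0],[0,0,0]],[[0.6,-0.53,0],[0,0,0]],[[0.7,-0.62,0],[0,0,0]],[[0.8,-0.7,0],[0,0,0]],[[0.9,-0.79,0],[0,0,0]],[[1,-0.88,0],[0,0,0]]]' 1 60
python3 -m inch '[[[0.1,-0.09,0],[0,0,0]],[[0.2,-0.18,0],[0,0,0]],[[0.3,-0.27,0],[0,0,0]],[[0.4,-0.36,0],[0,0,0]],[[0.5,-0.45,0],[0,0,0]],[[0.6,-0.53,0],[0,0,0]],[[0.7,-0.62,0],[0,0,0]],[[0.8,-0.7,0],[0,0,0]],[[0.9,-0.79,0],[0,0,0]],[[1,-0.88,0],[0,0,0]]]'
python3 -m inch '[[[0.1,-0.09,0],[0,0,0]],[[0.2,-0.18,0],[0,0,0]],[[0.3,-0.27,0],[0,0,0]],[[0.4,-0.36,0],[0,0,0]],[[0.5,-0.45,0],[0,0,0]],[[0.6,-0.53,0],[0,0,0]],[[0.7,-0.62,0],[0,0,0]],[[0.8,-0.7,0],[0,0,0]],[[0.9,-0.79,0],[0,0,0]],[[1,-0.88,0],[0,0,0]]]'
python3 -m inch '[[[0.1,-0.09,0],[0,0,0]],[[0.2,-0.18,0],[0,0,0]],[[0.3,-0.27,0],[0,0,0]],[[0.4,-0.36,0],[0,0,0]],[[0.5,-0.45,0],[0,0,0]],[[0.6,-0.53,0],[0,0,0]],[[0.7,-0.62,0],[0,0,0]],[[0.8,-0.7,0],[0,0,0]],[[0.9,-0.79,0],[0,0,0]],[[1,-0.88,0],[0,0,0]]]'
python3 -m inch '[[[0.1,-0.09,0],[0,0,0]],[[0.2,-0.18,0],[0,0,0]],[[0.3,-0.27,0],[0,0,0]],[[0.4,-0.36,0],[0,0,0]],[[0.5,-0.45,0],[0,0,0]],[[0.6,-0.53,0],[0,0,0]],[[0.7,-0.62,0],[0,0,0]],[[0.8,-0.7,0],[0,0,0]],[[0.9,-0.79,0],[0,0,0]],[[1,-0.88,0],[0,0,0]]]'
python3 -m inch '[[[0.1,-0.09,0],[0,0,0]],[[0.2,-0.18,0],[0,0,0]],[[0.3,-0.27,0],[0,0,0]],[[0.4,-0.36,0],[0,0,0]],[[0.5,-0.45,0],[0,0,0]],[[0.6,-0.53,0],[0,0,0]],[[0.7,-0.62,0],[0,0,0]],[[0.8,-0.7,0],[0,0,0]],[[0.9,-0.79,0],[0,0,0]],[[1,-0.88,0],[0,0,0]]]'
python3 - <<'E'
from h import *
o=manip.get_obs();M=R.from_quat(o["ee_rot"]).as_matrix()
print((M.T@(np.array([.5745,.1426,.231])-o["position"])/.08).round(3),np.degrees(np.arctan2(M[1,1],M[0,1])),o["joint_pos"])
E
```

```text
clock: 1.1
position: [0.3089, -0.467, 0.2313]
ee_rot: [0.976, 0.218, 0.0, 0.0]
ft_force: [0.3, -0.7, 0.4]
grip_width: 1.0
grasp_force: 0.0
clock: 2.1
position: [0.3513, -0.3692, 0.2313]
ee_rot: [0.976, 0.218, 0.0, 0.0]
ft_force: [0.0, -0.4, 0.4]
grip_width: 0.999
grasp_force: 0.0
clock: 3.1
position: [0.3937, -0.2714, 0.2313]
ee_rot: [0.976, 0.218, 0.0, 0.0]
ft_force: [0.9, -0.1, -0.1]
grip_width: 0.999
grasp_force: 0.0
clock: 4.1
position: [0.4361, -0.1737, 0.2313]
ee_rot: [0.976, 0.218, 0.0, 0.0]
ft_force: [0.2, -0.2, 0.7]
grip_width: 1.002
grasp_force: 0.0
clock: 5.1
position: [0.4785, -0.0759, 0.2313]
ee_rot: [0.976, 0.218, -0.0, 0.0]
ft_force: [0.5, 0.5, 0.8]
grip_width: 1.005
grasp_force: 0.0
clock: 6.1
position: [0.521, 0.0219, 0.2313]
ee_rot: [0.976, 0.218, 0.0, -0.0]
ft_force: [0.1, 0.8, 0.0]
grip_width: 1.001
grasp_force: 0.0
[ 1.248 -1.081  0.004] -64.80526007759036 [ 0.43255657  0.15156736 -0.61342499  1.70595264  0.09001782  1.31237988
 -1.32957751]
```

```bash
python3 -m inch '[[[0.1,-0.09,0],[0,0,0.02]],[[0.2,-0.18,0],[0,0,0.04]],[[0.3,-0.27,0],[0,0,0.06]],[[0.4,-0.36,0],[0,0,0.08]],[[0.5,-0.45,0],[0,0,0.1]],[[0.6,-0.53,0],[0,0,0.12]],[[0.7,-0.62,0],[0,0,0.13]],[[0.8,-0.7,0],[0,0,0.14]],[[0.9,-0.79,0],[0,0,0.15]],[[1,-0.88,0],[0,0,0.15]]]'
python3 - <<'E'
from h import *
cv2.imwrite("pics/w1.png",manip.camera("wrist")[:,:,::-1])
c=cam("wrist");print(pix(c,[.5745,.1426,.147]))
E
```

```text
clock: 7.1
position: [0.5634, 0.1196, 0.2313]
ee_rot: [0.987, 0.16, -0.0, 0.0]
ft_force: [-0.3, -0.1, -0.5]
grip_width: 1.002
grasp_force: 0.0
(np.float64(253.09672693427478), np.float64(189.3608210259906))
```

View pics/w1.png

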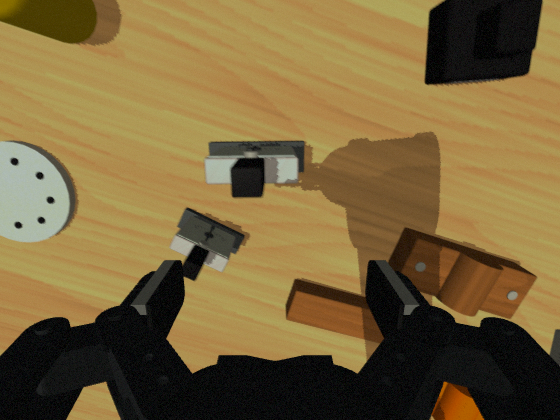

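The gauge's edges are level in the image, so the tool is already square to it. Its post top is centred at about (248,181), and the base back edge runs (209,142)–(304,142). I'll refine the position from these.

```bash
python3 - <<'E'
from h import *
o=manip.get_obs();c=cam("wrist",o);M=R.from_quat(o["ee_rot"]).as_matrix()
im=cv2.imread("pics/w1.png");g=im.max(2)
m=(g<45)[150:205,215:285].astype(np.uint8);n,l,s,ce=cv2.connectedComponentsWithStats(m);k=1+s[1:,4].argmax();x,y,w,h,_=s[k];x+=215;y+=150;print("black",x,y,w,h)
pt=at(c,x+(w-1)/2,y+h-1-(w-1)/2,.147)
hs=at(c,251.5,183.5,.098) # housing back edge
print(pt,"tool",(M.T@(pt-o["position"])).round(4))
for u,v,z in((206,157,.098),(298,157,.098),(206,184,.098),(298,184,.098),(209,142,.012),(304,142,.012)):print((M.T@(at(c,u,v,z)-o["position"])).round(4))
E
```

```text
black 232 158 32 39
[0.57962457 0.14855532 0.147     ] tool [ 0.0239 -0.0204  0.0843]
[ 0.0346 -0.0609  0.1333]
[0.0346 0.0203 0.1333]
[ 0.0103 -0.0625  0.1333]
[0.0103 0.0208 0.1332]
[ 0.04   -0.0754  0.2193]
[0.04   0.0332 0.2192]
```

```bash
python3 -m inch '[[[0.1,-0.09,0],[0,0,0]],[[0.2,-0.18,0.1],[0,0,0]],[[0.28,-0.26,0.2],[0,0,0]],[[0.28,-0.26,0.3],[0,0,0]],[[0.28,-0.26,0.4],[0,0,0]],[[0.28,-0.26,0.5],[0,0,0]],[[0.28,-0.26,0.6],[0,0,0]],[[0.28,-0.26,0.7],[0,0,0]],[[0.28,-0.26,0.8],[0,0,0]],[[0.28,-0.26,0.8],[0,0,0]]]'
python3 -m inch '[[[0,0,0.1],[0,0,0]],[[0,0,0.2],[0,0,0]],[[0,0,0.3],[0,0,0]],[[0,0,0.4],[0,0,0]],[[0,0,0.5],[0,0,0]],[[0,0,0.6],[0,0,0]],[[0,0,0.68],[0,0,0]],[[0,0,0.74],[0,0,0]],[[0,0,0.74],[0,0,0]],[[0,0,0.74],[0,0,0]]]'
python3 -m inch '[[[0,0,0],[0,0,0]],[[0,0,0],[0,0,0]],[[0,0,0],[0,0,0]],[[0,0,0],[0,0,0]],[[0,0,0],[0,0,0]],[[0,0,0],[0,0,0]],[[0,0,0],[0,0,0]],[[0,0,0],[0,0,0]],[[0,0,0],[0,0,0]],[[0,0,0],[0,0,0]]]' 0 80
```

```text
clock: 8.15
position: [0.5771, 0.1452, 0.166]
ee_rot: [0.987, 0.16, -0.001, 0.0]
ft_force: [-0.3, -0.2, -0.1]
grip_width: 0.995
grasp_force: 0.0
clock: 9.15
position: [0.5778, 0.1457, 0.1082]
ee_rot: [0.987, 0.16, 0.0, -0.0]
ft_force: [-0.2, -0.2, -0.1]
grip_width: 0.998
grasp_force: 0.0
clock: 10.15
position: [0.5779, 0.1459, 0.1084]
ee_rot: [0.987, 0.16, 0.0, -0.0]
ft_force: [-0.4, 2.3, 4.1]
grip_width: 0.271
grasp_force: 79.2
```

```bash
python3 -m inch '[[[0,0,-0.1],[0,0,0]],[[0,0,-0.2],[0,0,0]],[[0,0,-0.3],[0,0,0]],[[0,0,-0.4],[0,0,0]],[[0,0,-0.5],[0,0,0]],[[0,0,-0.6],[0,0,0]],[[0,0,-0.7],[0,0,0]],[[0,0,-0.8],[0,0,0]],[[0,0,-0.9],[0,0,0]],[[0,0,-1],[0,0,0]]]'
python3 - <<'E'
from h import *
o=dict(position=[.5634,.1196,.2313],ee_rot=[.987,.16,0,0]);c=cam("wrist",o)
a=at(c,420.5,267,.04);b=at(c,512.5,296,.04);print("wrist1 screws",a,b,(a+b)/2,np.linalg.norm(a-b),np.degrees(np.arctan2(*(a-b)[:2])))
# top end of crown: corners in w1
o=manip.get_obs();M=R.from_quat(o["ee_rot"]).as_matrix();print(o["position"],o["ft_force"],o["grip_width"],(M.T@(np.array([.518,-.138,.198])-o["position"])/.08).round(3),np.degrees(np.arctan2(M[1,1],M[0,1])))
E
```

```text
clock: 11.15
position: [0.5777, 0.1457, 0.1888]
ee_rot: [0.987, 0.16, 0.0, 0.0]
ft_force: [0.6, 0.0, -4.0]
grip_width: 0.276
grasp_force: 78.6
wrist1 screws [ 0.51968787 -0.07736673  0.04      ] [ 0.51956235 -0.20180522  0.04      ] [ 0.51962511 -0.13958598  0.04      ] 0.12443855359679117 0.05779425178364432
[0.57765649 0.1456533  0.18876219] [ 0.58071702  0.02462082 -4.00031511] 0.2762720430347949 [-1.83   3.127 -0.115] -71.54756427468165
```

```bash
python3 -m inch '[[[-0.03,0.05,0],[0,0,0.03]],[[-0.07,0.12,0],[0,0,0.07]],[[-0.12,0.2,0],[0,0,0.11]],[[-0.17,0.29,0],[0,0,0.16]],[[-0.22,0.38,0],[0,0,0.21]],[[-0.27,0.46,0],[0,0,0.26]],[[-0.32,0.54,0],[0,0,0.3]],[[-0.37,0.62,0],[0,0,0.34]],[[-0.41,0.7,0],[0,0,0.38]],[[-0.46,0.78,0],[0,0,0.41]]]'
python3 -m inch '[[[-0.02,0.09,0],[0,0,0]],[[-0.04,0.18,0],[0,0,0]],[[-0.05,0.27,0],[0,0,0]],[[-0.07,0.36,0],[0,0,0]],[[-0.09,0.45,0],[0,0,0]],[[-0.11,0.53,0],[0,0,0]],[[-0.13,0.62,0],[0,0,0]],[[-0.14,0.71,0],[0,0,0]],[[-0.16,0.8,0],[0,0,0]],[[-0.18,0.89,0],[0,0,0]]]'
python3 -m inch '[[[-0.02,0.09,0],[0,0,0]],[[-0.04,0.18,0],[0,0,0]],[[-0.05,0.27,0],[0,0,0]],[[-0.07,0.36,0],[0,0,0]],[[-0.09,0.45,0],[0,0,0]],[[-0.11,0.53,0],[0,0,0]],[[-0.13,0.62,0],[0,0,0]],[[-0.14,0.71,0],[0,0,0]],[[-0.16,0.8,0],[0,0,0]],[[-0.18,0.89,0],[0,0,0]]]'
python3 -m inch '[[[-0.02,0.12,0],[0,0,0]],[[-0.05,0.24,0],[0,0,0]],[[-0.08,0.36,0],[0,0,0]],[[-0.11,0.48,0],[0,0,0]],[[-0.13,0.6,0],[0,0,0]],[[-0.15,0.71,0],[0,0,0]],[[-0.17,0.8,0],[0,0,0]],[[-0.17,0.86,0],[0,0,0]],[[-0.17,0.89,0],[0,0,0]],[[-0.17,0.89,0],[0,0,0]]]'
python3 - <<'E'
from h import *
o=manip.get_obs();M=R.from_quat(o["ee_rot"]).as_matrix();print(o["position"],o["ft_force"],M.round(3),(M.T@(np.array([.5195,-.1396,.173])-o["position"])/.08).round(3))
im=manip.camera("wrist");cv2.imwrite("pics/w2.png",im[:,:,::-1])
E
```

```text
clock: 12.15
position: [0.5624, 0.0743, 0.1881]
ee_rot: [1.0, -0.001, 0.0, 0.0]
ft_force: [-0.3, 0.7, -4.1]
grip_width: 0.273
grasp_force: 78.7
clock: 13.15
position: [0.548, 0.0029, 0.1881]
ee_rot: [1.0, -0.0, 0.0, 0.0]
ft_force: [-0.2, 0.6, -4.0]
grip_width: 0.276
grasp_force: 78.7
clock: 14.15
position: [0.5336, -0.0682, 0.1881]
ee_rot: [1.0, -0.0, 0.0, 0.0]
ft_force: [-0.4, -0.4, -4.4]
grip_width: 0.273
grasp_force: 78.7
clock: 15.15
position: [0.5202, -0.139, 0.1881]
ee_rot: [1.0, -0.0, 0.0, -0.0]
ft_force: [0.7, 0.8, -3.5]
grip_width: 0.27
grasp_force: 78.6
[ 0.52016467 -0.13898627  0.18809259] [ 0.66745624  0.82775575 -3.54858645] [[ 1. -0.  0.]
 [-0. -1.  0.]
 [ 0. -0. -1.]] [-0.008  0.008  0.189]
```

View pics/w2.png

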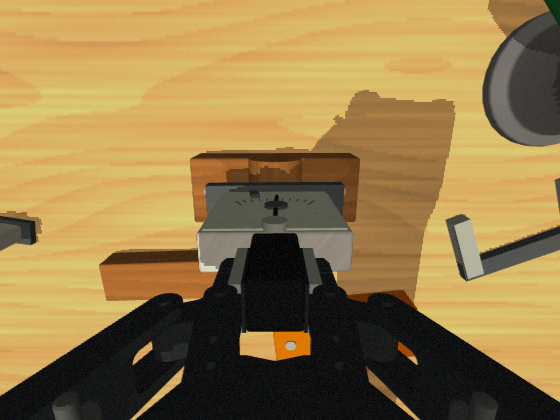

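```bash
cat >> h.py <<'E'
def crop(fn,out,r0=178,r1=228,c0=215,c1=335,k=6):
    cv2.imwrite(out,cv2.resize(cv2.imread(fn)[r0:r1,c0:c1],None,fx=k,fy=k,interpolation=cv2.INTER_CUBIC))
def gp(o,x,y,z,g=.108):  # gauge point (level-in-hand) -> wrist pixel; tool y=-gauge y, tool z=-gauge z
    M=R.from_quat(o["ee_rot"]).as_matrix();P=np.array(o["position"])+M@np.array([x,-y,g-z]);return pix(cam("wrist",o),P)
E
python3 - <<'E'
from h import *
crop("pics/w2.png","pics/w2c.png")
o=manip.get_obs()
for t in(0,.15,.2,.25,.3):
    u,v=gp(o,.013,.058*np.sin(t),.092-.058*np.cos(t));print(t,u,v,"crop",(u-215+.5)*6,(v-178+.5)*6)
print("pivot",gp(o,.013,0,.092),"base ends",gp(o,.018,.055,.012),gp(o,.018,-.055,.012))
E
```

```text
0 274.35755987253384 198.32837664827989 crop 359.14535923520305 124.97025988967931
0.15 262.29004853323715 198.5690426932658 crop 286.7402911994229 126.4142561595948
0.2 258.2792375959178 198.75592581433912 crop 262.67542557550667 127.53555488603473
0.25 254.27874800517182 198.99645645433785 crop 238.67248803103092 128.97873872602707
0.3 250.29138389835637 199.2909187153497 crop 214.74830339013823 130.74551229209823
pivot (np.float64(274.17655906526886), np.float64(226.58895791435597)) base ends (np.float64(204.21018767848932), np.float64(184.76798618374949)) (np.float64(344.62419845941656), np.float64(184.74621365041307))
```

View pics/w2c.png

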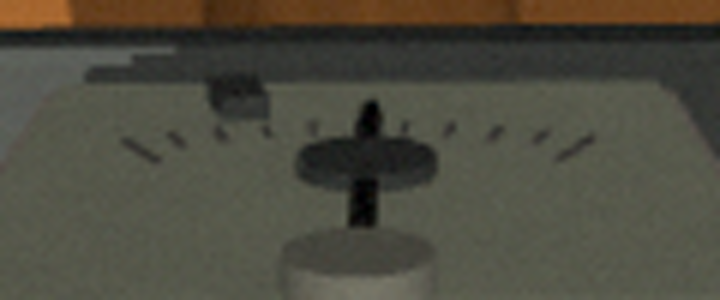

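The picture shows the gauge square over the crown. The pointer tip is at crop (372,103), still swinging slightly, and the mark's inner edge is near (254,115). With the scale centre at x=359, the mark reads about 0.22. I'm lowering onto the crown now.

```bash
python3 -m inch '[[[0,0,0.02],[0,0,0]],[[0,0,0.04],[0,0,0]],[[0,0,0.06],[0,0,0]],[[0,0.01,0.08],[0,0,0]],[[0,0.01,0.1],[0,0,0]],[[0,0.01,0.12],[0,0,0]],[[0,0.01,0.14],[0,0,0]],[[0,0.01,0.15],[0,0,0]],[[0,0.01,0.155],[0,0,0]],[[0,0.01,0.155],[0,0,0]]]'
python3 -m inch '[[[0,0,0.005],[0,0,0]],[[0,0,0.01],[0,0,0]],[[0,0,0.015],[0,0,0]],[[0,0,0.02],[0,0,0]],[[0,0,0.02],[0,0,0]],[[0,0,0.02],[0,0,0]],[[0,0,0.02],[0,0,0]],[[0,0,0.02],[0,0,0]],[[0,0,0.02],[0,0,0]],[[0,0,0.02],[0,0,0]]]'
```

```text
clock: 16.2
position: [0.5201, -0.1396, 0.1757]
ee_rot: [1.0, -0.0, 0.0, 0.0]
ft_force: [-0.1, 0.2, -4.6]
grip_width: 0.27
grasp_force: 78.6
clock: 17.2
position: [0.5201, -0.1396, 0.1741]
ee_rot: [1.0, -0.0, 0.0, 0.0]
ft_force: [0.5, 0.2, -3.7]
grip_width: 0.274
grasp_force: 78.6
```

```bash
python3 -m inch '[[[0,0,0.005],[0,0,0]],[[0,0,0.01],[0,0,0]],[[0,0,0.01],[0,0,0]],[[0,0,0.01],[0,0,0]],[[0,0,0.01],[0,0,0]],[[0,0,0.01],[0,0,0]],[[0,0,0.01],[0,0,0]],[[0,0,0.01],[0,0,0]],[[0,0,0.01],[0,0,0]],[[0,0,0.01],[0,0,0]]]'
python3 -m inch '[[[0,0,0.003],[0,0,0]],[[0,0,0.006],[0,0,0]],[[0,0,0.006],[0,0,0]],[[0,0,0.006],[0,0,0]],[[0,0,0.006],[0,0,0]],[[0,0,0.006],[0,0,0]],[[0,0,0.006],[0,0,0]],[[0,0,0.006],[0,0,0]],[[0,0,0.006],[0,0,0]],[[0,0,0.006],[0,0,0]]]'
```

```text
clock: 18.2
position: [0.5201, -0.1396, 0.1733]
ee_rot: [1.0, 0.0, 0.0, 0.0]
ft_force: [0.2, -0.1, -2.9]
grip_width: 0.269
grasp_force: 78.8
clock: 19.2
position: [0.5204, -0.1397, 0.1732]
ee_rot: [1.0, -0.0, 0.0, 0.0]
ft_force: [-2.1, -0.4, 6.3]
grip_width: 0.272
grasp_force: 79.7
```

```bash
python3 -m inch '[[[0,-0.03,-0.002],[-0.028,0,0]],[[0,-0.06,-0.001],[-0.056,0,0]],[[0,-0.09,0],[-0.084,0,0]],[[0,-0.119,0.002],[-0.112,0,0]],[[0,-0.149,0.004],[-0.14,0,0]],[[0,-0.178,0.007],[-0.168,0,0]],[[0,-0.208,0.01],[-0.196,0,0]],[[0,-0.237,0.014],[-0.224,0,0]],[[0,-0.266,0.018],[-0.252,0,0]],[[0,-0.295,0.023],[-0.28,0,0]]]'
python3 -m inch '[[[0,0,0],[0,0,0]],[[0,0,0],[0,0,0]],[[0,0,0],[0,0,0]],[[0,0,0],[0,0,0]],[[0,0,0],[0,0,0]],[[0,0,0],[0,0,0]],[[0,0,0],[0,0,0]],[[0,0,0],[0,0,0]],[[0,0,0],[0,0,0]],[[0,0,0],[0,0,0]]]'
python3 - <<'E'
from h import *
o=manip.get_obs();im=manip.camera("wrist");cv2.imwrite("pics/w3.png",im[:,:,::-1]);crop("pics/w3.png","pics/w3c.png",165,240,215,335,6)
M=R.from_quat(o["ee_rot"]).as_matrix();print("tilt",np.arctan2(M[2,1],-M[2,2]),o["ft_force"],o["torque"])
E
```

```text
clock: 20.2
position: [0.5203, -0.1157, 0.1713]
ee_rot: [0.994, 0.0, 0.0, 0.111]
ft_force: [-1.5, 1.5, 4.9]
grip_width: 0.269
grasp_force: 79.9
clock: 21.2
position: [0.5204, -0.1156, 0.1712]
ee_rot: [0.994, 0.0, 0.0, 0.11]
ft_force: [-1.0, 3.1, 6.3]
grip_width: 0.269
grasp_force: 79.9
tilt 0.2201689523393086 [-0.99661995  3.10171464  6.33108355] [ 0.40405185  0.41577274 -0.12306106]
```

View pics/w3c.png

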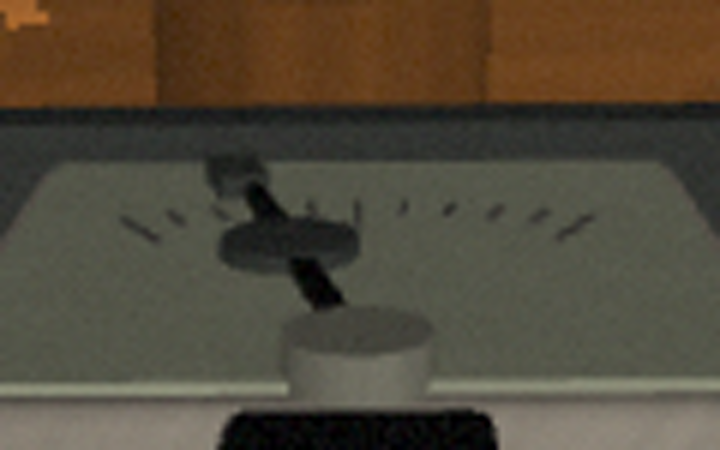

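```bash
python3 - <<'E'
from h import *
a=cv2.imread("pics/w2.png")[186:208,246:281];b=cv2.imread("pics/w3.png")[186:208,246:281]
L=[cv2.convertScaleAbs(cv2.resize(x,None,fx=11,fy=11,interpolation=cv2.INTER_CUBIC),alpha=2) for x in(a,b)]
cv2.imwrite("pics/cmp.png",np.hstack(L))
E
```

```text
(no output)
```

View pics/cmp.png

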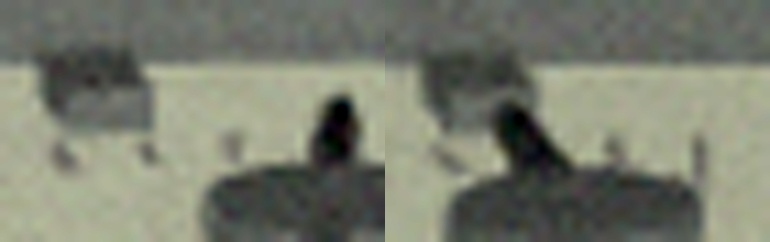

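The left panel shows the mark's inner edge spanning 62–152, so it is centred at 107. In the right panel the pointer tip is at about 125. That puts the mark near 0.24 rad against a reading of 0.22, so I'm rocking another 0.02 and easing the push.

```bash
python3 -m inch '[[[0,-0.005,-0.001],[-0.005,0,0]],[[0,-0.011,-0.002],[-0.01,0,0]],[[0,-0.016,-0.003],[-0.015,0,0]],[[0,-0.022,-0.004],[-0.02,0,0]],[[0,-0.027,-0.004],[-0.0255,0,0]],[[0,-0.027,-0.004],[-0.0255,0,0]],[[0,-0.027,-0.004],[-0.0255,0,0]],[[0,-0.027,-0.004],[-0.0255,0,0]],[[0,-0.027,-0.004],[-0.0255,0,0]],[[0,-0.027,-0.004],[-0.0255,0,0]]]'
python3 -m inch '[[[0,0,0],[0,0,0]],[[0,0,0],[0,0,0]],[[0,0,0],[0,0,0]],[[0,0,0],[0,0,0]],[[0,0,0],[0,0,0]],[[0,0,0],[0,0,0]],[[0,0,0],[0,0,0]],[[0,0,0],[0,0,0]],[[0,0,0],[0,0,0]],[[0,0,0],[0,0,0]]]'
python3 - <<'E'
from h import *
f=[]
o=manip.get_obs();im=manip.camera("wrist");cv2.imwrite("pics/w4.png",im[:,:,::-1])
acc=im.astype(float)
for i in range(5):acc+=manip.camera("wrist");f.append(manip.get_obs()["ft_force"])
a=(acc/6).astype(np.uint8)[186:208,246:281,::-1]
cv2.imwrite("pics/w4c.png",cv2.convertScaleAbs(cv2.resize(a,None,fx=20,fy=20,interpolation=cv2.INTER_CUBIC),alpha=2))
M=R.from_quat(o["ee_rot"]).as_matrix();print("tilt",np.arctan2(M[2,1],-M[2,2]),np.mean(f,0))
t=cam("wrist",o);print(gp(o,.013,.058*np.sin(.24),.092-.058*np.cos(.24)))
E
```

```text
clock: 22.25
position: [0.5202, -0.1137, 0.1709]
ee_rot: [0.993, -0.0, 0.0, 0.12]
ft_force: [-0.0, 3.4, 5.9]
grip_width: 0.269
grasp_force: 79.9
clock: 23.25
position: [0.5202, -0.1137, 0.1709]
ee_rot: [0.993, 0.0, 0.0, 0.12]
ft_force: [-0.4, 3.8, 4.7]
grip_width: 0.27
grasp_force: 79.9
tilt 0.23967441077885512 [-0.23720058  3.09370768  4.9441214 ]
(np.float64(255.2499958976522), np.float64(198.94483429439316))
```

View pics/w4c.png

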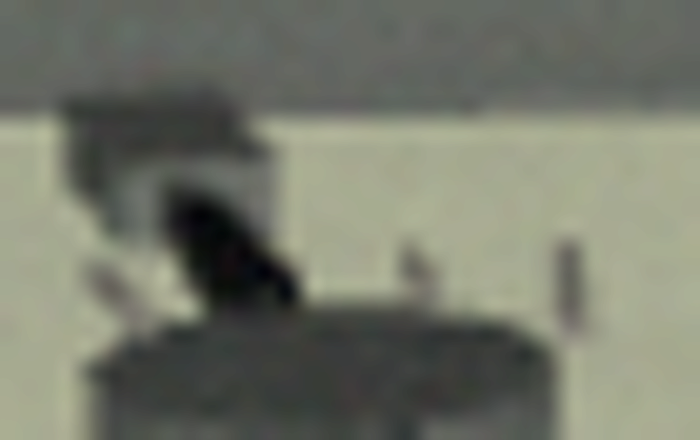

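The pointer tip, at about x=187, is centred on the mark's inner edge (108–275, centre 191). I'll ease the push a little more and let it settle.

```bash
python3 -m inch '[[[0,0,-0.001],[0,0,0]],[[0,0,-0.002],[0,0,0]],[[0,0,-0.003],[0,0,0]],[[0,0,-0.003],[0,0,0]],[[0,0,-0.003],[0,0,0]],[[0,0,-0.003],[0,0,0]],[[0,0,-0.003],[0,0,0]],[[0,0,-0.003],[0,0,0]],[[0,0,-0.003],[0,0,0]],[[0,0,-0.003],[0,0,0]]]'
python3 - <<'E'
from h import *
f=[];acc=0
for i in range(6):acc=acc+manip.camera("wrist").astype(float);o=manip.get_obs();f.append(o["ft_force"])
M=R.from_quat(o["ee_rot"]).as_matrix();print("tilt",np.arctan2(M[2,1],-M[2,2]),np.mean(f,0))
E
```

```text
clock: 24.55
position: [0.5201, -0.1137, 0.1709]
ee_rot: [0.993, 0.0, -0.0, 0.12]
ft_force: [2.2, 3.4, 0.4]
grip_width: 0.271
grasp_force: 79.3
tilt 0.23989151453880878 [1.5224057  3.42669888 0.07646265]
```

```bash
python3 -m inch '[[[0,0,0],[0,0,0]],[[0,0,0],[0,0,0]],[[0,0,0],[0,0,0]],[[0,0,0],[0,0,0]],[[0,0,0],[0,0,0]],[[0,0,0],[0,0,0]],[[0,0,0],[0,0,0]],[[0,0,0],[0,0,0]],[[0,0,0],[0,0,0]],[[0,0,0],[0,0,0]]]'
python3 -c "from workcell import manip;print(manip.hand_in())"
```

```text
clock: 25.85
position: [0.52, -0.1139, 0.171]
ee_rot: [0.993, -0.0, -0.0, 0.12]
ft_force: [1.0, 3.1, -2.0]
grip_width: 0.274
grasp_force: 79.1
the job is handed in; nothing more can be done
None
```

I handed the job in at about 26 s: the larger gauge is still gripped and resting on the brown stud's crown, tilted 0.24 rad with its pointer on the rider mark to within about 0.003 rad by eye in the last picture; after that I eased the push, leaving the contact force at roughly 2–4 N and the tilt unchanged (no verdict was returned).

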